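Make up two takeaway orders on the serving trays

ROBOT

A 7-joint arm with a two-finger parallel gripper is mounted at the origin on the work surface. World frame = base frame: x ahead of the robot, y to its left, z up, the work surface at z = 0. Lengths are in m, angles in rad, forces in N, time in s.
With the tool pointing down it reaches from about 0.425 to 0.875 m from the base axis. Payload 9.9 kg.
Tool frame: the origin (TCP) lies midway between the tips of the shut fingers; the grasp point (between the pads) lies 19 mm behind it; z points along the fingers, y is the line along which they close (so a half turn about z gives the same grasp; the last joint's range is limited). The gripper opens to 85 mm and grips with 20 to 120 N. Pads are 22 mm wide; open, the fingers measure 114 mm over their backs; the gripper's body (76 mm by 85 mm) begins 54 mm behind the grasp point. The pads swing forward as they close: fully open they stand 13 mm farther back than shut.
Start: joints at [-1.411, 0.576, 0.025, 1.437, -0.015, 1.129, -0.057], TCP at [0.163, 0.655, 0.205] pointing down, gripper open.
Joint ranges: [-2.76, 2.76], [-0.34, 2.15], [-1.52, 1.57], [0.19, 2.46], [-1.09, 4.23], [0.17, 1.99], [-2.82, 2.82]. Speed limits (rad/s): [2.22, 2.22, 3.01, 3.01, 3.14, 3.14, 3.14].

INTERFACE

Orientations are given as a rotation vector (axis times angle).
In Python, from rig import sensors, capture, ctrl, spotter gives the robot as it stands.
- The arm moves only by the shell command python3 -m pendant 'ROWS' [OPENING]. ROWS is JSON, a list of rows, each an object with "delta_pos": the shift along the tool's x, y, z normalised to -1 to 1, where 1 is 50 cm, a list of three; "rot": the turn, a rotation vector about the tool's x, y, z normalised to -1 to 1, where 1 is 120 degrees, a list of three. A call has 1 to 20 rows; each row shifts and turns the commanded pose from where the row before left it, along the tool's axes as they then stand; what a row does not reach is not made up. A row lasts 1/12 s, in which the tool goes at most 41.7 mm and 7.16 degrees, less where a joint would pass 70% of its speed; a pose out of reach is approached as far as the arm can. A call with a number of a shift or a turn outside -1 to 1 is refused whole. A call with a gripper value outside its range is refused whole. OPENING is the closure, from -1 (fully open) to 1 (shut), so that 0 is half open, set as the call begins (- or left out, the last holds). The fingers move at their own pace and stop on an object; the grip force is fixed at half the most. Time passes only in rows, so rows that do not move let the fingers close. It gives the time, the measured TCP pose, the force, the opening and the grip force at its end, in the units of the state.
- sensors.state(): the state, without advancing time (a new reading comes with each control period).
- capture(name): name is "scene" or "top" or "wrist"; returns a dict with "pixels" (384x512x3 uint8, blue, green, red), "fx", "fy", "cx", "cy" (pixels), "R" (3x3) and "t" (3): a world point X has camera coordinates R X + t. Camera axes: x right, y down, z forward; pixel columns grow to the right and rows downward; lengths in m; the calibration is good to about 2 mm. A picture is of the moment at which its call begins. There is no depth.
- ctrl.close_job(): hands the job in; it is judged then, once.
Trained networks look in the newest picture that a camera, given by its name, has taken for a name from the list of things; names that differ only in an ending like _2 or _b are one class to them, and where a whole thing is asked for, a point or a joint stands for the part that bears it (a point fixed in the world has none). Each returns a list of dicts, best first, with "score" (0 to 1); they miss things now and then, are a little off and sometimes report something else, mostly with a low value. They report only what shows in the picture. A call takes as long as a camera call. They do not tell look-alikes from the thing itself.
- spotter.find_in(target, camera): "box" ([left, top, right, bottom] in pixels, round what is visible of it).
- spotter.masks_of(target, camera): "mask" (384x512 bool, what is visible of it) and "box" ([left, top, right, bottom] in pixels, round what is visible of it).
- spotter.spot_point(target, camera): "at" ([column, row] in pixels: a listed point, or the origin of a listed thing).
The state is a dict: "time_s": time; "joint_positions": joint angles; "joint_velocities": joint speeds; "joint_torque": joint torques, N m; "tool_pos": TCP position; "eef_rot": TCP orientation; "ft_force": force on the tool from outside, world axes, zero at the start; "torque": the same for the moment, N m; "width": finger opening in m; "finger_force": force on a finger pad.
Only numpy, scipy, OpenCV 4.12 (cv2) and the standard library are available. Lean on these libraries where they do the work, as an engineer would, in place of code of your own. Each camera call takes 0.05 s, during which the arm holds its last target. There are 200 camera calls.

TASK

Make up the two orders at the cafe counter: the long tray gets the tall lidded cup, the long carton and the shaker; the short tray gets the short lidded cup and the square box. Set each one upright on the dark pad of its own shape on that tray, wholly on the pad and squared up with it, and leave the milk jug, the squeeze bottle and the napkin holder where they stand.

Things in the scene. Friction and masses are not known exactly. Their poses are not given: they have to be found in the camera images.
- tall_cup: loose white paper cup with a black lid, the taller of two: 100 mm high, foot 56 mm across, widening to 62 mm under the 65 mm lid (lid is the top 10 mm); about 0.25 kg. Origin: centre of its underside; z up.
- short_cup: loose white paper cup with a black lid, the shorter of two: 66 mm high, foot 54 mm across, widening to 60 mm under the 63 mm lid (top 10 mm); about 0.13 kg. Origin: centre of its underside; z up.
- long_carton: loose closed brown card carton for a wrap, rigid, 96 mm long (its x), 52 mm wide (its y), 45 mm high; about 0.2 kg. Origin: centre of its underside; z up.
- square_box: loose closed brown card pastry box, rigid, 60 x 60 mm and 48 mm high; about 0.14 kg; any quarter turn will do. Origin: centre of its underside; z up. x and y along its sides.
- shaker: loose round glass shaker with a steel cap, 88 mm high; glass 42 mm across up to 64 mm, cap 38 mm across from 68 to 80 mm, narrower above; about 0.13 kg. Origin: centre of its underside; z up.
- long_tray: longer wooden tray, fixed: 310 mm along y, 130 along x, rim 16 high, 6 thick, floor 8 above the counter. Three flush dark pads at x = 0: y = +105 mm large round, 80 across, for the tall cup; y = 0 oblong, 112 (x) by 68 (y), for the long carton, its length along the tray's x, either end first; y = -105 small round, 66 across, for the shaker. Origin: centre of the underside, on the counter.
- short_tray: shorter wooden tray, fixed: 210 mm along y, 130 along x, rim 16 high, 6 thick, floor 8 above the counter. Two flush dark pads at x = 0: y = +55 mm round, 78 across, for the short cup; y = -52 mm square, 80 x 80, for the square box. Origin: centre of the underside, on the counter.
- milk_jug: bystander: loose open steel jug with a side handle, 60 mm across, 70 mm high, standing in the row with the stock. Origin: centre of its underside; z up.
- squeeze_bottle: bystander: loose white squeeze bottle, 52 mm across, 168 mm high with its nozzle. Origin: centre of its underside; z up.
- napkin_holder: bystander: loose steel napkin holder, 85 x 100 mm, 115 mm high. Origin: centre of its underside; z up.
There are look-alikes about, which are no part of the job. Leave any blue or red look-alike of the tall_cup alone.

How it is judged:
By the outcome, as a careful person would: the job done as asked, in the order asked, and still so for the second after the job is handed in, with the robot touching nothing.
It also fails if it takes over 128 s, if anything falls off the work surface, if the arm or the gripper's body presses on something with over 40 N, if the wrist force passes 120 N, or if a joint passes its speed limit or range.

## Working session

There is one attempt and no reset: what is moved stays moved. The work goes in short steps, Python scripts to look and compute and a shell command to move; the robot and the scene stay as the last step left them, time stands still between calls to the robot, and variables do not carry over. Pictures are saved under pics/ and viewed, at most 14 in all, crops included, and the job is handed in when it is done.

```bash
mkdir -p pics; ls
cat > h.py <<'E'
import numpy as np,cv2
from rig import sensors,capture,ctrl,spotter
def ray(c,uv):
    d=c["R"].T@np.array([(uv[0]-c["cx"])/c["fx"],(uv[1]-c["cy"])/c["fy"],1.]); return -c["R"].T@np.array(c["t"]),d
def onz(c,uv,z):
    o,d=ray(c,uv); return o+d*(z-o[2])/d[2]
def proj(c,X):
    p=np.asarray(c["R"])@np.asarray(X)+c["t"]; return p[:2]/p[2]*[c["fx"],c["fy"]]+[c["cx"],c["cy"]]
E
python3 - <<'E'
from h import *
for n in ("scene","top"):
    c=capture(n); c={k:np.array(v) for k,v in c.items()}
    cv2.imwrite(f"pics/{n}0.png",cv2.resize(c["pixels"],(800,600),interpolation=cv2.INTER_CUBIC))
    print(n,"cam",(-c["R"].T@c["t"]).round(3),c["fx"])
    for t in "tall_cup short_cup long_carton square_box shaker long_tray short_tray milk_jug squeeze_bottle napkin_holder".split():
        for d in spotter.spot_point(t,n): 
            if d["score"]>.3: print(t,round(d["score"],2),np.round(d["at"],1),onz(c,d["at"],0)[:2].round(3))
print(sensors.state())
E
```

```text
pics
scene cam [1.465 0.667 0.969] 477.82765046195954
tall_cup 0.86 [322.8 184.7] [0.32  0.144]
tall_cup 0.73 [251.3 158.6] [ 0.328 -0.138]
tall_cup 0.66 [246.6 183.8] [ 0.456 -0.067]
tall_cup 0.61 [276.3 167.4] [ 0.323 -0.036]
short_cup 0.82 [191.2 159.5] [ 0.451 -0.311]
short_cup 0.57 [282.6 195.1] [0.44  0.062]
long_carton 0.68 [224.3 171. ] [ 0.441 -0.172]
square_box 0.78 [282.5 194.8] [0.439 0.061]
shaker 0.64 [318.  209.1] [0.437 0.189]
long_tray 0.79 [279.3 245. ] [0.635 0.173]
long_tray 0.45 [192.6 159.3] [ 0.448 -0.308]
short_tray 0.95 [192.2 196.1] [ 0.606 -0.175]
milk_jug 0.71 [354.5 225.4] [0.441 0.315]
squeeze_bottle 0.57 [147.2 159.5] [ 0.538 -0.44 ]
napkin_holder 0.72 [380.7 266.8] [0.552 0.444]
top cam [0.333 0.015 1.449] 406.154003027102
tall_cup 0.84 [295.6 242.8] [ 0.315 -0.13 ]
tall_cup 0.78 [266.3 235.6] [ 0.344 -0.027]
tall_cup 0.78 [217.8 241.6] [0.327 0.146]
tall_cup 0.74 [275.5 205.5] [ 0.45  -0.063]
tall_cup 0.63 [168.7 213. ] [0.433 0.319]
short_cup 0.82 [344.4 200.6] [ 0.461 -0.311]
long_carton 0.97 [307.1 207.8] [ 0.439 -0.176]
square_box 0.69 [243.5 212.
[... 328 characters left out ...]
.41079243,  0.57568482,  0.02489712,  1.43707376, -0.01499569,
        1.12899342, -0.05649342]), 'joint_velocities': array([ 6.13838356e-04, -4.89438908e-04,  6.59080237e-04,  8.63751684e-04,
       -1.34407447e-03,  9.01818874e-06, -2.41399822e-04]), 'joint_torque': array([-2.96017033e-04, -7.65491366e+01,  2.24810109e+00, -2.86297417e+01,
        1.51031365e-02,  2.66610834e-03, -3.90053276e-05]), 'tool_pos': array([0.16293955, 0.65505974, 0.20510826]), 'eef_rot': array([-3.82003765e-01, -3.11828018e+00, -4.04691316e-05]), 'ft_force': array([-0.79876275,  0.53414076, -0.12353516]), 'torque': array([ 0.01374504,  0.03024667, -0.05865363]), 'finger_force': 0.0, 'width': 0.08504382692574294}
```

View pics/scene0.png

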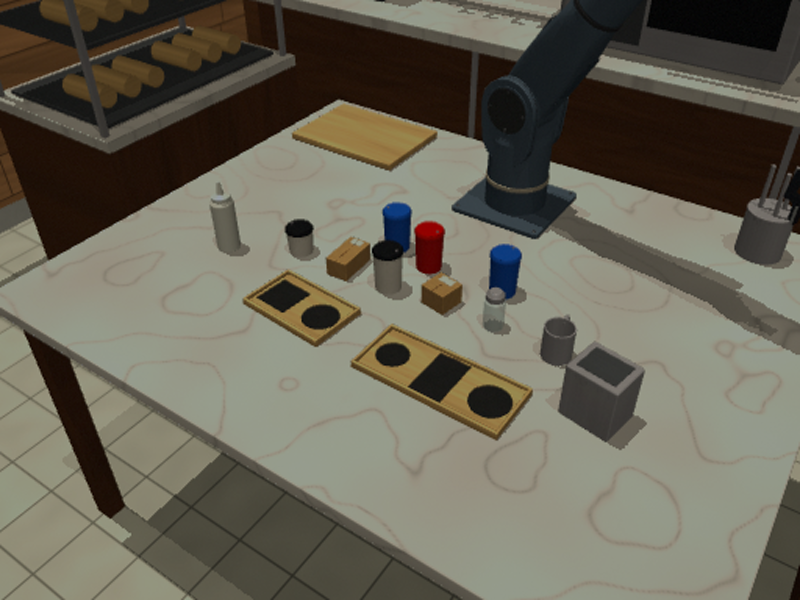

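View pics/top0.png

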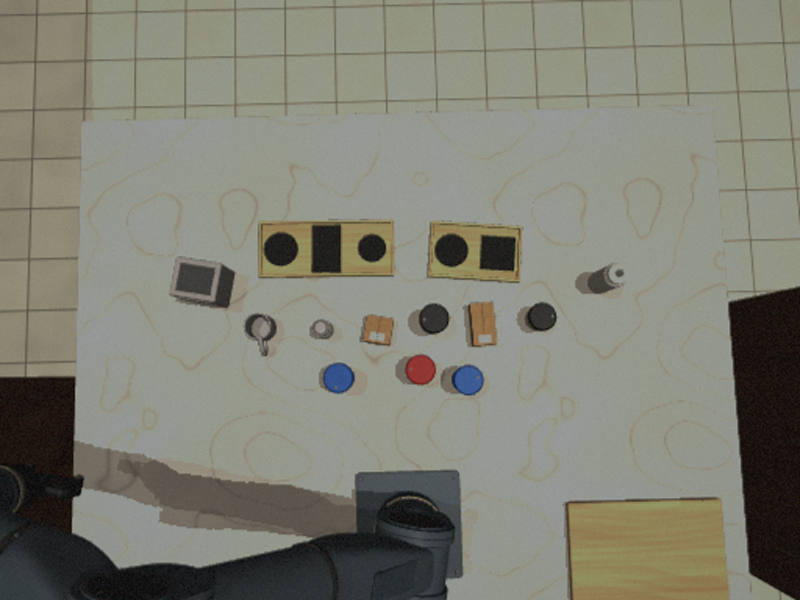

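Scene (800×600 view): the tall_cup look-alikes are blue at (397,227) and (505,270), red at (429,246), and white with a black lid at (388,268). In the top view they are at (468,380), (338,378), (420,370) and (433,318). The white one fits the description. The black lid at (299,238) in the scene belongs to the short cup. I'll confirm in a crop and fit poses from both cameras.

```bash
cat >> h.py <<'E'
from scipy.optimize import minimize
th=np.linspace(0,2*np.pi,40,endpoint=False)
def cyl(*rz): return np.vstack([np.c_[r*np.cos(th),r*np.sin(th),0*th+z] for r,z in rz])
def box(a,b,h): return np.array([[x,y,z] for x in(-a/2,a/2) for y in(-b/2,b/2) for z in(0,h)])
M=dict(tall_cup=cyl((.028,0),(.031,.09),(.0325,.09),(.0325,.1)),short_cup=cyl((.027,0),(.03,.056),(.0315,.056),(.0315,.066)),
 long_carton=box(.096,.052,.045),square_box=box(.06,.06,.048),shaker=cyl((.021,0),(.021,.064),(.019,.08),(.012,.088)),
 long_tray=box(.13,.31,.016),short_tray=box(.13,.21,.016))
def pose(M_,p):
    c,s=np.cos(p[2]),np.sin(p[2]); return M_@np.array([[c,-s,0],[s,c,0],[0,0,1]]).T+[p[0],p[1],p[3] if len(p)>3 else 0]
def sil(c,X,S=4):
    uv=np.array([proj(c,x) for x in X]); m=np.zeros((384*S,512*S),np.uint8)
    cv2.fillConvexPoly(m,cv2.convexHull(np.round(((uv+.5)*S-.5)*16).astype(np.int32)),1,shift=4); return m
def fit(name,cams,masks,p0,rot=True,z=0,S=4):
    big=[cv2.resize(m.astype(np.uint8),None,fx=S,fy=S,interpolation=cv2.INTER_NEAREST) for m in masks]
    def cost(q):
        p=[q[0],q[1],q[2] if rot else 0,z]
        return sum(1-(lambda s:(s&b).sum()/max(1,(s|b).sum()))(sil(c,pose(M[name],p),S)) for c,b in zip(cams,big))
    q=np.array(p0,float); best=None
    for a in ((0,.3,-.3) if rot else (0,)):
        s=np.array([q+d for d in ([0,0,a],[.01,0,a],[0,.01,a],[0,0,a+.2])])
        r=minimize(cost,q,method="Nelder-Mead",options=dict(initial_simplex=s if rot else s,maxfev=90,xatol=1e-4,fatol=1e-4))
        if best is None or r.fun<best.fun: best=r
    return best.x,best.fun/len(cams)
def cap(n):
    return {k:np.array(v) for k,v in capture(n).items()}
def getmask(name,n,c,xy,z=.03,tol=12):
    u=proj(c,[*xy,z]); best=None
    for d in spotter.masks_of(name,n):
        m=d["mask"]; 
        if m.sum()<20: continue
        v,w=np.nonzero(m); e=np.hypot(w.mean()-u[0],v.mean()-u[1])
        if e<tol and (best is None or d["score"]>best[0]): best=(d["score"],m)
    return best
E
cat > m.py <<'E'
from h import *
G=dict(tall_cup=(.453,-.065),short_cup=(.455,-.311),long_carton=(.44,-.174),square_box=(.434,.056),shaker=(.436,.184),long_tray=(.63,.173),short_tray=(.606,-.171))
cs={n:cap(n) for n in("scene","top")}
im=cs["scene"]["pixels"][120:230,180:340]; cv2.imwrite("pics/crop0.png",cv2.resize(im,(800,550),interpolation=cv2.INTER_CUBIC))
for t,g in G.items():
    rot=t.split("_")[-1] in("carton","box","tray")
    ms={n:getmask(t,n,c,g) for n,c in cs.items()}
    for sel in (["top"],["scene"],["top","scene"]):
        if all(ms[n] for n in sel):
            p,f=fit(t,[cs[n] for n in sel],[ms[n][1] for n in sel],[*g,0],rot)
            print(t,sel,p[:2].round(4),round(np.degrees(p[2]),1) if rot else "",round(f,3))
c=cs["top"]; g=cv2.resize(cv2.cvtColor(c["pixels"],cv2.COLOR_BGR2GRAY),None,fx=4,fy=4,interpolation=cv2.INTER_CUBIC)
u0=proj(c,[.7,.34,0]);u1=proj(c,[.54,-.29,0]); k=np.zeros_like(g); k[int(4*u0[1]):int(4*u1[1]),int(4*u0[0]):int(4*u1[0])]=1
cn,_=cv2.findContours(((g<55)&(k>0)).astype(np.uint8),cv2.RETR_EXTERNAL,cv2.CHAIN_APPROX_NONE)
for q in cn:
    if cv2.contourArea(q)>1500:
        P=np.array([onz(c,(a+.5)/4-.5,.008)[:2] for a in q[:,0]],np.float32); r=cv2.minAreaRect(P*1000); m=cv2.moments(P.reshape(-1,1,2)*1000)
        print("pad",np.round(m["m10"]/m["m00"]),np.round(m["m01"]/m["m00"]),np.round(r[0],1),np.round(r[1],1),round(r[2],1))
E
python3 m.py
```

```text
tall_cup ['top'] [ 0.4504 -0.0641]  0.117
tall_cup ['scene'] [ 0.4457 -0.0692]  0.162
tall_cup ['top', 'scene'] [ 0.4512 -0.0642]  0.143
short_cup ['top'] [ 0.4494 -0.3033]  0.059
short_cup ['scene'] [ 0.4506 -0.3064]  0.06
short_cup ['top', 'scene'] [ 0.4503 -0.3046]  0.075
long_carton ['top'] [ 0.4394 -0.1768] 3.2 0.071
long_carton ['scene'] [ 0.437  -0.1787] 1.9 0.04
long_carton ['top', 'scene'] [ 0.4388 -0.1772] 2.8 0.065
square_box ['top'] [0.4331 0.0569] -10.1 0.059
square_box ['scene'] [0.4326 0.056 ] -10.6 0.064
square_box ['top', 'scene'] [0.4331 0.0566] -10.3 0.063
shaker ['top'] [0.4353 0.1793]  0.164
shaker ['scene'] [0.4356 0.1783]  0.059
shaker ['top', 'scene'] [0.4373 0.1793]  0.117
long_tray ['top'] [0.6253 0.1741] -0.5 0.033
short_tray ['top'] [ 0.6089 -0.1684] -5.1 0.024
short_tray ['scene'] [ 0.6091 -0.1719] -5.1 0.044
short_tray ['top', 'scene'] [ 0.6091 -0.1694] -4.9 0.039
pad 604.0 -221.0 [ 603.6 -220.9] [77.3 76.4] 84.9
pad 613.0 -114.0 [ 613.  -114.3] [73.8 73.1] 88.5
pad 623.0 68.0 [623.1  68.5] [60.5 62.2] 44.1
pad 626.0 278.0 [626.2 278.1] [75.7 75. ] 88.5
pad 625.0 173.0 [624.7 173.6] [ 64.7 108.8] 89.0
```

View pics/crop0.png

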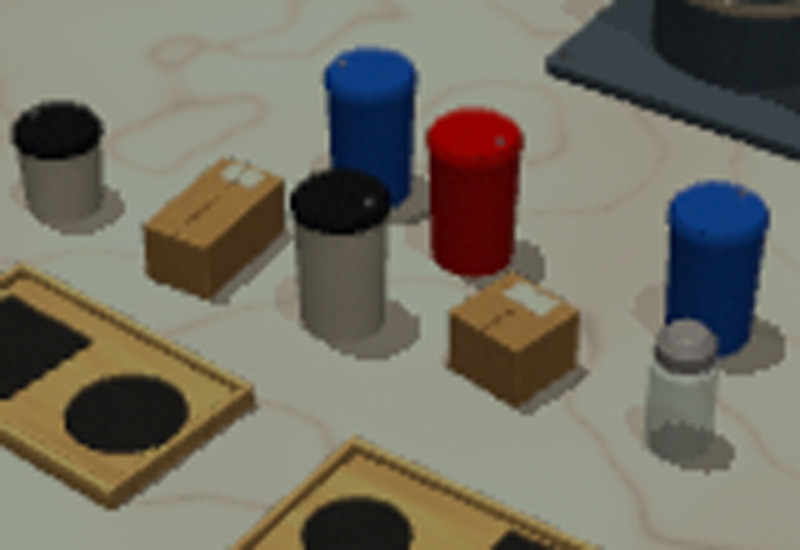

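The crop confirms it: the tall cup is the white, black-lidded one at crop (342,255), and the short cup is at (60,165). The red and blue ones stay alone. First I square up the tool and swing toward the row.

```bash
python3 -m pendant '[{"delta_pos":[0,0,-0.05],"rot":[0,0,-0.0582]},{"delta_pos":[0,0,-0.05],"rot":[0,0,-0.0582]},{"delta_pos":[-0.056,-0.059,0],"rot":[0,0,0]},{"delta_pos":[-0.056,-0.059,0],"rot":[0,0,0]},{"delta_pos":[-0.056,-0.059,0],"rot":[0,0,0]},{"delta_pos":[-0.056,-0.059,0],"rot":[0,0,0]},{"delta_pos":[-0.056,-0.059,0],"rot":[0,0,0]},{"delta_pos":[-0.056,-0.059,0],"rot":[0,0,0]},{"delta_pos":[-0.056,-0.059,0],"rot":[0,0,0]},{"delta_pos":[-0.056,-0.059,0],"rot":[0,0,0]},{"delta_pos":[-0.056,-0.059,0],"rot":[0,0,0]},{"delta_pos":[-0.056,-0.059,0],"rot":[0,0,0]},{"delta_pos":[-0.056,-0.059,0],"rot":[0,0,0]},{"delta_pos":[-0.056,-0.059,0],"rot":[0,0,0]},{"delta_pos":[0,0,0],"rot":[0,0,0]}]' -1
```

```text
time_s: 3.15
tool_pos: [0.5052, 0.2922, 0.2553]
eef_rot: [0.018, 3.138, -0.007]
ft_force: [0.1, -0.8, -0.8]
width: 0.0852
finger_force: 0.0
```

```bash
python3 -m pendant '[{"delta_pos":[0.01,-0.0716,0],"rot":[0,0,0]},{"delta_pos":[0.01,-0.0716,0],"rot":[0,0,0]},{"delta_pos":[0.01,-0.0716,0],"rot":[0,0,0]},{"delta_pos":[0.01,-0.0716,0],"rot":[0,0,0]},{"delta_pos":[0.01,-0.0716,0],"rot":[0,0,0]},{"delta_pos":[0.01,-0.0716,0],"rot":[0,0,0]},{"delta_pos":[0.01,-0.0716,0],"rot":[0,0,0]},{"delta_pos":[0.01,-0.0716,0],"rot":[0,0,0]},{"delta_pos":[0.01,-0.0716,0],"rot":[0,0,0]},{"delta_pos":[0.01,-0.0716,0],"rot":[0,0,0]},{"delta_pos":[0,0,0],"rot":[0,0,0]},{"delta_pos":[0,0,0],"rot":[0,0,0]}]'
python3 - <<'E'
from h import *
c=cap("wrist"); cv2.imwrite("pics/w0.png",c["pixels"])
print((-c["R"].T@c["t"]).round(3),c["R"][2].round(2))
for t,z in (("tall_cup",.1),("long_carton",0),("square_box",0)):
    for d in spotter.masks_of(t,"wrist"):
        v,u=np.nonzero(d["mask"]); m=d["mask"]&(c["pixels"].max(2)<60); vv,uu=np.nonzero(m)
        print(t,round(d["score"],2),np.round(d["box"]))
        if t=="tall_cup" and m.sum()>500:
            (x,y),r=cv2.minEnclosingCircle(np.c_[uu,vv].astype(np.float32)); print(x,y,r,uu.mean(),vv.mean(),onz(c,(x,y),.1),onz(c,(uu.mean(),vv.mean()),.1))
    for d in spotter.spot_point(t,"wrist"): print(t,d["score"],d["at"],onz(c,d["at"],0))
E
```

```text
time_s: 4.15
tool_pos: [0.4486, -0.0588, 0.2554]
eef_rot: [0.007, 3.141, -0.0]
ft_force: [0.3, 0.7, 0.8]
width: 0.0856
finger_force: 0.0
[ 0.365 -0.059  0.424] [ 0.32 -0.   -0.95]
tall_cup 0.9 [222. 146. 275. 200.]
246.86184692382812 175.86886596679688 24.904733657836914 246.7539184952978 175.9508881922675 [ 0.4460126  -0.06514319  0.1       ] [ 0.44611745 -0.06527951  0.1       ]
tall_cup 0.9 [156.  29. 220.  93.]
tall_cup 0.67 [368.  40. 458. 103.]
406.5 70.5 41.188690185546875 392.09854497354496 79.44510582010582 [0.32708756 0.11286402 0.1       ] [0.33609537 0.0984247  0.1       ]
tall_cup 0.57 [247.  54. 303. 115.]
tall_cup 0.93 [385.8, 77.3] [0.32414001 0.13733642 0.        ]
tall_cup 0.75 [269.0, 90.0] [ 0.34054428 -0.03293001  0.        ]
tall_cup 0.7 [244.4, 160.1] [ 0.44488867 -0.07078776  0.        ]
tall_cup 0.67 [201.9, 72.5] [ 0.31653208 -0.13072377  0.        ]
long_carton 0.68 [147. 125. 196. 194.]
long_carton 0.92 [178.2, 154.4] [ 0.43521549 -0.17634311  0.        ]
long_carton 0.21 [380.5, 257.4] [0.62506806 0.17535542 0.        ]
square_box 0.93 [301. 127. 358. 182.]
square_box 0.42 [469. 120. 510. 186.]
square_box 0.39 [  1. 196.  37. 237.]
square_box 0.69 [323.9, 150.8] [0.43060676 0.05582507 0.        ]
```

View pics/w0.png

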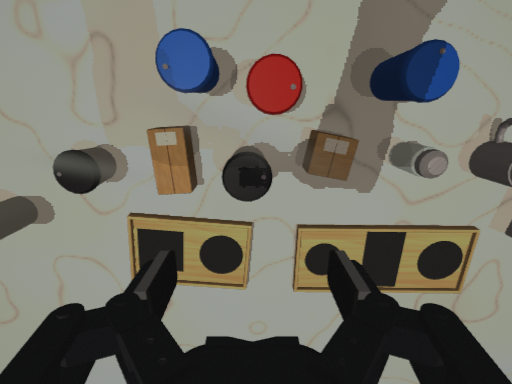

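The wrist view shows the tall cup's black lid at (247,176), with carton, box and both trays around it. The networks agree with the fits. I descend and grip.

```bash
python3 -m pendant '[{"delta_pos":[0,-0.0125,0.04],"rot":[0,0,0]},{"delta_pos":[0,0,0.08],"rot":[0,0,0]},{"delta_pos":[0,0,0.08],"rot":[0,0,0]},{"delta_pos":[0,0,0.08],"rot":[0,0,0]},{"delta_pos":[0,0,0.08],"rot":[0,0,0]},{"delta_pos":[0,0,0.06],"rot":[0,0,0]},{"delta_pos":[0,0,0],"rot":[0,0,0]}]' -1
python3 -m pendant '[{"delta_pos":[0,0,0],"rot":[0,0,0]},{"delta_pos":[0,0,0],"rot":[0,0,0]},{"delta_pos":[0,0,0],"rot":[0,0,0]},{"delta_pos":[0,0,0],"rot":[0,0,0]},{"delta_pos":[0,0,0],"rot":[0,0,0]},{"delta_pos":[0,0,0],"rot":[0,0,0]},{"delta_pos":[0,0,0],"rot":[0,0,0]},{"delta_pos":[0,0,0],"rot":[0,0,0]}]' 1
```

```text
time_s: 5.08
tool_pos: [0.4459, -0.0623, 0.0406]
eef_rot: [0.002, -3.133, -0.001]
ft_force: [-0.4, 0.1, 0.4]
width: 0.0849
finger_force: 0.0
time_s: 5.75
tool_pos: [0.4507, -0.0634, 0.047]
eef_rot: [0.0, 3.137, -0.0]
ft_force: [-0.7, -0.4, 11.0]
width: 0.0622
finger_force: 66.7
```

```bash
python3 -m pendant '[{"delta_pos":[0,0,-0.06],"rot":[0,0,0]},{"delta_pos":[0,0,-0.08],"rot":[0,0,0]},{"delta_pos":[0,0,-0.08],"rot":[0,0,0]},{"delta_pos":[-0.035,0.068,0],"rot":[0,0,0]},{"delta_pos":[-0.035,0.068,0],"rot":[0,0,0]},{"delta_pos":[-0.035,0.068,0],"rot":[0,0,0]},{"delta_pos":[-0.035,0.068,0],"rot":[0,0,0]},{"delta_pos":[-0.035,0.068,0],"rot":[0,0,0]},{"delta_pos":[-0.035,0.068,0],"rot":[0,0,0]},{"delta_pos":[-0.035,0.068,0],"rot":[0,0,0]},{"delta_pos":[-0.035,0.068,0],"rot":[0,0,0]},{"delta_pos":[-0.035,0.068,0],"rot":[0,0,0]},{"delta_pos":[-0.035,0.068,0],"rot":[0,0,0]},{"delta_pos":[0,0,0],"rot":[0,0,0]},{"delta_pos":[0,0,0],"rot":[0,0,0]},{"delta_pos":[0,0,0],"rot":[0,0,0]}]'
python3 - <<'E'
from h import *
print(sensors.state()["tool_pos"])
for n in("wrist","scene"):
    c=cap(n); cv2.imwrite(f"pics/{n}1.png",c["pixels"])
    for t in("tall_cup","long_tray"):
        for d in spotter.spot_point(t,n): print(n,t,round(d["score"],2),d["at"],onz(c,d["at"],.11 if t=="tall_cup" else 0).round(3))
E
```

```text
time_s: 7.08
tool_pos: [0.6236, 0.2763, 0.1555]
eef_rot: [0.0, -3.142, 0.001]
ft_force: [-0.2, -0.0, -2.8]
width: 0.0621
finger_force: 67.7
[0.6235996  0.27634746 0.15545888]
wrist tall_cup 0.77 [249.9, 207.6] [0.622 0.274 0.11 ]
wrist long_tray 0.66 [170.8, 180.4] [0.627 0.174 0.   ]
wrist long_tray 0.39 [294.0, 11.9] [0.446 0.32  0.   ]
scene tall_cup 0.86 [271.9, 167.4] [0.46  0.033 0.11 ]
scene tall_cup 0.77 [315.1, 229.5] [0.629 0.276 0.11 ]
scene tall_cup 0.69 [255.2, 157.0] [ 0.443 -0.041  0.11 ]
scene long_tray 0.94 [278.3, 244.7] [0.636 0.17  0.   ]
```

View pics/scene1.png

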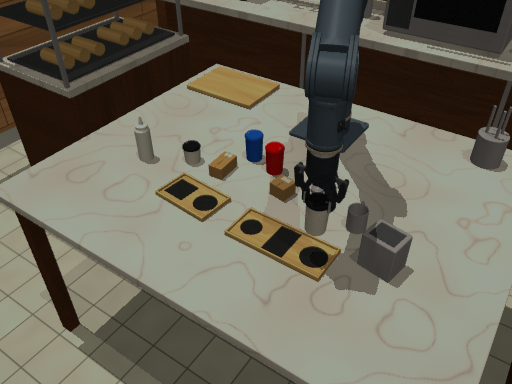

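The scene shows the cup gripped upright at (316,215), over the large round pad at (314,257). Lower it.

```bash
python3 -m pendant '[{"delta_pos":[-0.004,0.004,0.06],"rot":[0,0,0]},{"delta_pos":[0,0,0.07],"rot":[0,0,0]},{"delta_pos":[0,0,0.05],"rot":[0,0,0]},{"delta_pos":[0,0,0.016],"rot":[0,0,0]},{"delta_pos":[0,0,0.006],"rot":[0,0,0]},{"delta_pos":[0,0,0],"rot":[0,0,0]},{"delta_pos":[0,0,0],"rot":[0,0,0]},{"delta_pos":[0,0,0],"rot":[0,0,0]}]'
```

```text
time_s: 8.05
tool_pos: [0.6263, 0.2789, 0.0548]
eef_rot: [0.0, 3.141, 0.001]
ft_force: [-0.4, -0.7, -2.1]
width: 0.0621
finger_force: 68.8
```

```bash
python3 -m pendant '[{"delta_pos":[0,0,0.003],"rot":[0,0,0]},{"delta_pos":[0,0,0],"rot":[0,0,0]},{"delta_pos":[0,0,0],"rot":[0,0,0]}]'
python3 -m pendant '[{"delta_pos":[0,0,0],"rot":[0,0,0]},{"delta_pos":[0,0,0],"rot":[0,0,0]},{"delta_pos":[0,0,0],"rot":[0,0,0]},{"delta_pos":[0,0,0],"rot":[0,0,0]},{"delta_pos":[0,0,0],"rot":[0,0,0]},{"delta_pos":[0,0,0],"rot":[0,0,0]}]' -1
```

```text
time_s: 8.3
tool_pos: [0.627, 0.2788, 0.0547]
eef_rot: [0.001, 3.139, 0.001]
ft_force: [-2.1, -2.7, 11.4]
width: 0.0622
finger_force: 69.8
time_s: 8.8
tool_pos: [0.6258, 0.2788, 0.0524]
eef_rot: [0.0, -3.141, 0.0]
ft_force: [-0.1, 0.3, 1.2]
width: 0.0851
finger_force: 0.0
```

```bash
python3 -m pendant '[{"delta_pos":[0,0,-0.05],"rot":[0,0,0]},{"delta_pos":[0,0,-0.07],"rot":[0,0,0]},{"delta_pos":[0,0,-0.08],"rot":[0,0,0]},{"delta_pos":[0,0,-0.08],"rot":[0,0,0]},{"delta_pos":[0,0,-0.08],"rot":[0,0,0]},{"delta_pos":[0.031,-0.076,0],"rot":[0,0,-0.023]},{"delta_pos":[0.031,-0.076,0],"rot":[0,0,0]},{"delta_pos":[0.031,-0.076,0],"rot":[0,0,0]},{"delta_pos":[0.031,-0.076,0],"rot":[0,0,0]},{"delta_pos":[0.031,-0.076,0],"rot":[0,0,0]},{"delta_pos":[0.031,-0.076,0],"rot":[0,0,0]},{"delta_pos":[0.031,-0.076,0],"rot":[0,0,0]},{"delta_pos":[0.031,-0.076,0],"rot":[0,0,0]},{"delta_pos":[0.031,-0.076,0],"rot":[0,0,0]},{"delta_pos":[0.031,-0.076,0],"rot":[0,0,0]},{"delta_pos":[0.031,-0.076,0],"rot":[0,0,0]},{"delta_pos":[0.031,-0.076,0],"rot":[0,0,0]},{"delta_pos":[0,0,0],"rot":[0,0,0]},{"delta_pos":[0,0,0],"rot":[0,0,0]}]'
python3 - <<'E'
from h import *
s=sensors.state();print(s["tool_pos"],s["eef_rot"])
cs={n:cap(n) for n in("wrist","top","scene")}
cv2.imwrite("pics/top2.png",cv2.resize(cs["top"]["pixels"][120:270,90:400],(775,375),interpolation=cv2.INTER_CUBIC))
cv2.imwrite("pics/wrist2.png",cs["wrist"]["pixels"])
for n,c in cs.items():
    b=getmask("long_carton",n,c,(.438,-.177))
    if b: p,f=fit("long_carton",[c],[b[1]],(.438,-.177,.05)); print(n,p[:2],np.degrees(p[2]),f)
for n in("scene","top"):
    b=getmask("tall_cup",n,cs[n],(.626,.278),.05)
    if b: p,f=fit("tall_cup",[cs[n]],[b[1]],(.626,.278,0),False,.008); print("cup",n,p[:2],f)
E
```

```text
time_s: 10.38
tool_pos: [0.4591, -0.1875, 0.2329]
eef_rot: [-0.067, 3.141, -0.001]
ft_force: [-0.2, 1.0, -0.6]
width: 0.0856
finger_force: 0.0
[ 0.45913705 -0.18753193  0.23287279] [-6.68222726e-02  3.14063380e+00 -1.08480987e-03]
wrist [ 0.43956781 -0.17824968] 2.7159536875240975 0.029957582184517495
top [ 0.43215093 -0.17624456] 1.6637661730272453 0.2508255184255712
scene [ 0.43828525 -0.17842322] 5.243714475789221 0.07448200654307524
cup scene [0.62675008 0.27792587] 0.07339699863574356
cup top [0.62789077 0.27860213] 0.10940744290049509
```

View pics/top2.png

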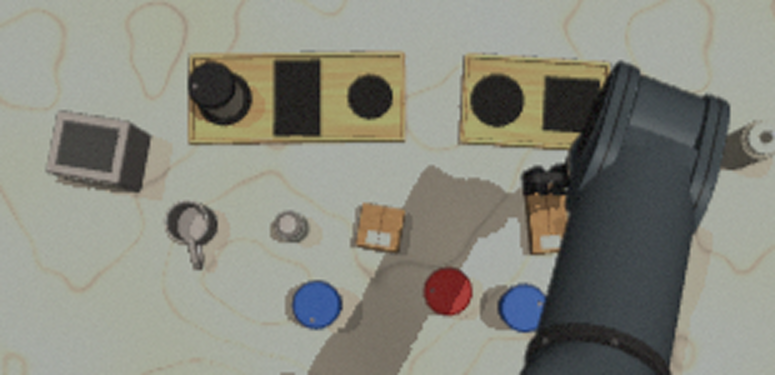

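The tall cup stands centred on its pad: crop (220,90), fit (0.627, 0.278). Next is the carton, fitted by the wrist at (0.4395, -0.178) with yaw 2.7°.

```bash
python3 -m pendant '[{"delta_pos":[0.038,0.0206,0.04],"rot":[0,0,0]},{"delta_pos":[0,0,0.08],"rot":[0,0,0]},{"delta_pos":[0,0,0.08],"rot":[0,0,0]},{"delta_pos":[0,0,0.08],"rot":[0,0,0]},{"delta_pos":[0,0,0.08],"rot":[0,0,0]},{"delta_pos":[0,0,0.05],"rot":[0,0,0]},{"delta_pos":[0,0,0.028],"rot":[0,0,0]},{"delta_pos":[0,0,0],"rot":[0,0,0]},{"delta_pos":[0,0,0],"rot":[0,0,0]}]' -1
python3 -m pendant '[{"delta_pos":[0,0,0],"rot":[0,0,0]},{"delta_pos":[0,0,0],"rot":[0,0,0]},{"delta_pos":[0,0,0],"rot":[0,0,0]},{"delta_pos":[0,0,0],"rot":[0,0,0]},{"delta_pos":[0,0,0],"rot":[0,0,0]},{"delta_pos":[0,0,0],"rot":[0,0,0]},{"delta_pos":[0,0,0],"rot":[0,0,0]},{"delta_pos":[0,0,0],"rot":[0,0,0]}]' 1
```

```text
time_s: 11.53
tool_pos: [0.4405, -0.1753, 0.0133]
eef_rot: [0.076, -3.139, -0.001]
ft_force: [-0.8, -0.3, 0.1]
width: 0.0855
finger_force: 0.0
time_s: 12.2
tool_pos: [0.4432, -0.1757, 0.0181]
eef_rot: [-0.076, 3.134, -0.002]
ft_force: [-8.8, 8.1, 61.4]
width: 0.0357
finger_force: 61.1
```

Run:
```python
from h import *
s=sensors.state();print(s)
c=cap("scene");a=cv2.resize(c["pixels"][125:215,190:270],(711,800))[:600]
w=cap("wrist"); 
cv2.imwrite("pics/s3.png",np.hstack([cv2.resize(c["pixels"][130:210,190:270],(390,390),interpolation=cv2.INTER_CUBIC),cv2.resize(w["pixels"],(400,390))]))
```

```text
{'time_s': 12.2, 'joint_positions': array([ 0.17513051,  0.57188654,  0.15333853,  2.16589949, -0.21227353,
        0.41032491,  2.11844827]), 'joint_velocities': array([-0.00154488,  0.00110958,  0.00130306,  0.00044314, -0.00144855,
       -0.00077375,  0.0001826 ]), 'joint_torque': array([  2.18703791, -32.6313293 ,   3.3255022 ,  -9.93163168,
        -0.03576153,  -3.30849431,  -0.06172868]), 'tool_pos': array([ 0.44319942, -0.17567872,  0.01805143]), 'eef_rot': array([-7.64110511e-02,  3.13353686e+00, -1.51533498e-03]), 'ft_force': array([-8.82613447,  8.06788832, 61.39240693]), 'torque': array([0.5138238 , 1.73994878, 0.10906827]), 'finger_force': 61.094681698596105, 'width': 0.03570506880248196}
```

View pics/s3.png

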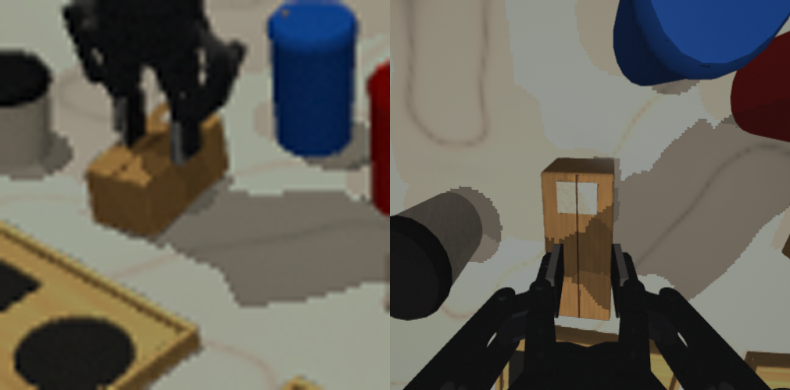

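Run:
```python
from h import *
c=cap("scene");w=cv2.imread("pics/s3.png"); w=cap("wrist")["pixels"]
t=cap("top")
a=cv2.resize(c["pixels"][140:185,200:245],(400,400),interpolation=cv2.INTER_CUBIC)
b=cv2.resize(w[140:340,60:260],(400,400),interpolation=cv2.INTER_CUBIC)
cv2.imwrite("pics/s4.png",np.hstack([a,b]))
for n,cc in(("scene",c),):
    bm=getmask("long_carton",n,cc,(.438,-.177))
    if bm:
        for z in(0,.01): p,f=fit("long_carton",[cc],[bm[1]],(.438,-.177,.05),True,z); print(n,z,p,f)
```

```text
scene 0 [ 0.43776679 -0.18300082  0.08968429] 0.22440254330190745
scene 0.01 [ 0.44910841 -0.17331331  0.08957852] 0.23684210526315785
```

View pics/s4.png

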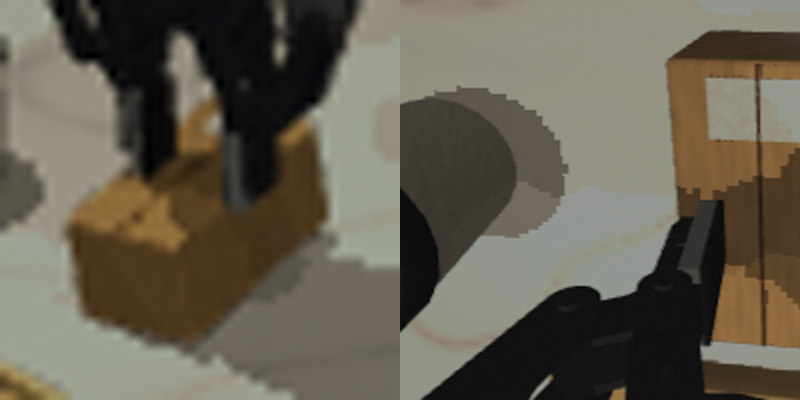

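Run:
```python
from h import *
c=cap("scene")
for uv in((227,163),(216.7,160.5)):
    o,d=ray(c,uv); print((o+d*(.443-o[0])/d[0]).round(4))
```

```text
[ 0.443  -0.1565  0.0412]
[ 0.443  -0.2008  0.034 ]
```

The close-up shows both fingertips on top of the carton (triangulated z ≈ 0.04). The real tips therefore stand about 20–25 mm higher than the TCP reading suggests, so I grasped too high. Open, rise and remeasure.

```bash
python3 -m pendant '[{"delta_pos":[0,0,-0.01],"rot":[0,0,0]},{"delta_pos":[0,0,0],"rot":[0,0,0]},{"delta_pos":[0,0,0],"rot":[0,0,0]},{"delta_pos":[0,0,0],"rot":[0,0,0]},{"delta_pos":[0,0,0],"rot":[0,0,0]},{"delta_pos":[0,0,-0.04],"rot":[0,0,0]},{"delta_pos":[0,0,-0.08],"rot":[0,0,0]},{"delta_pos":[0,0,-0.08],"rot":[0,0,0]},{"delta_pos":[0,0,0],"rot":[0,0,0]},{"delta_pos":[0,0,0],"rot":[0,0,0]}]' -1
python3 - <<'E'
from h import *
cs={n:cap(n) for n in("wrist","scene")}
for n,c in cs.items():
    b=getmask("long_carton",n,c,(.438,-.177),tol=25)
    if b: p,f=fit("long_carton",[c],[b[1]],(.438,-.177,.05)); print(n,p[:2],np.degrees(p[2]),f)
c=cs["scene"]["pixels"]
x=cs["scene"]; print([proj(x,[.4397,-.1755+y,z]).round(1) for y,z in((-.0425,.105),(.0425,.105))])
cv2.imwrite("pics/s5.png",cv2.resize(c[110:190,190:290],(800,600*800//750),interpolation=cv2.INTER_CUBIC)[:600])
E
```

```text
time_s: 13.38
tool_pos: [0.442, -0.1759, 0.1202]
eef_rot: [-0.076, 3.137, -0.002]
ft_force: [-0.3, -0.4, -0.8]
width: 0.0851
finger_force: 0.0
wrist [ 0.43926154 -0.17696744] 2.8409074771976455 0.024037745788527354
scene [ 0.44028946 -0.1760867 ] 3.917864377952666 0.05660578874292432
[array([212. , 140.9]), array([232.5, 148.8])]
```

View pics/s5.png

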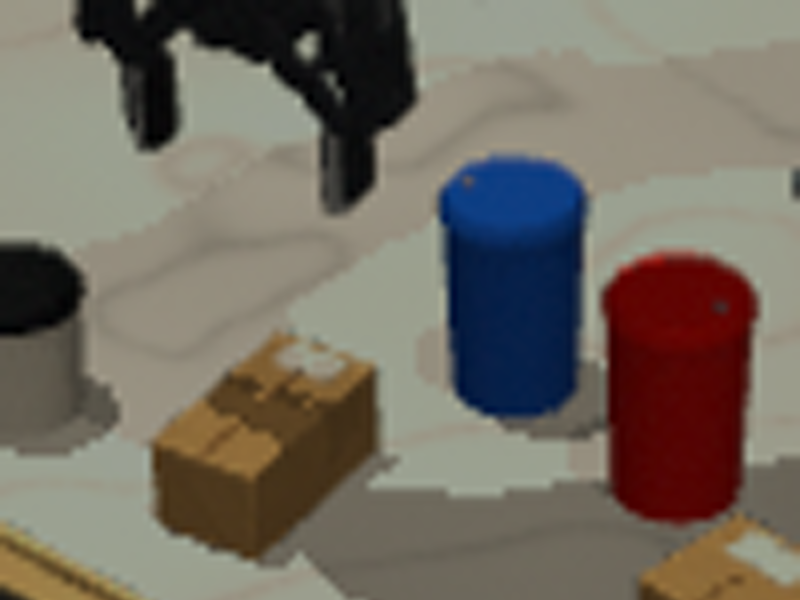

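The tips hang at crop (155,148) and (345,210), about 12 px above where the reported z puts them. Open tips are therefore ≈30 mm above the reported TCP z. The carton is intact and has barely moved, at (0.4395, -0.177). I regrasp about 28 mm lower and check for contact on the way.

```bash
python3 -m pendant '[{"delta_pos":[0.003,-0.002,0.08],"rot":[0,0,0]},{"delta_pos":[0,0,0.07],"rot":[0,0,0]},{"delta_pos":[0,0,0.06],"rot":[0,0,0]},{"delta_pos":[0,0,0.03],"rot":[0,0,0]},{"delta_pos":[0,0,0.016],"rot":[0,0,0]},{"delta_pos":[0,0,0.01],"rot":[0,0,0]},{"delta_pos":[0,0,0],"rot":[0,0,0]},{"delta_pos":[0,0,0],"rot":[0,0,0]}]' -1
python3 - <<'E'
from h import *
c=cap("scene")["pixels"];w=cap("wrist")["pixels"]
cv2.imwrite("pics/s6.png",np.hstack([cv2.resize(c[130:190,190:250],(400,400),interpolation=cv2.INTER_CUBIC),cv2.resize(w,(400,400))]))
E
```

```text
time_s: 14.25
tool_pos: [0.4394, -0.1768, -0.0141]
eef_rot: [-0.075, 3.141, -0.0]
ft_force: [-0.0, -1.1, 1.3]
width: 0.0855
finger_force: 0.0
```

View pics/s6.png

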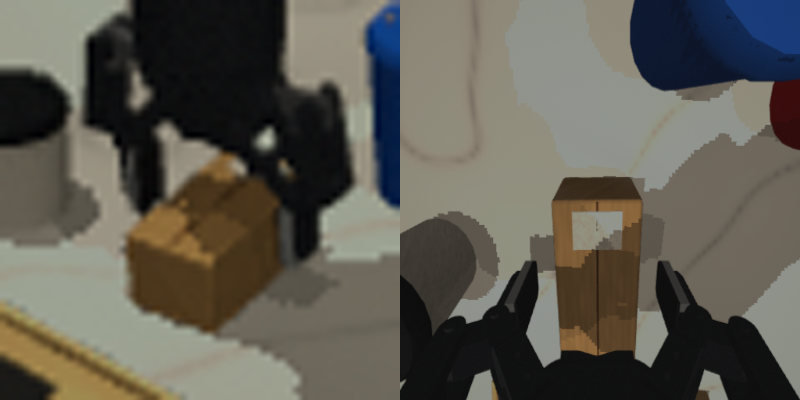

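Now the fingers straddle the carton, with tips beside its walls at left (145,200) and (300,255). They are clear of the counter, and the wrist view shows it centred. Close.

```bash
python3 -m pendant '[{"delta_pos":[0,0,0],"rot":[0,0,0]},{"delta_pos":[0,0,0],"rot":[0,0,0]},{"delta_pos":[0,0,0],"rot":[0,0,0]},{"delta_pos":[0,0,0],"rot":[0,0,0]},{"delta_pos":[0,0,0],"rot":[0,0,0]},{"delta_pos":[0,0,0],"rot":[0,0,0]},{"delta_pos":[0,0,0],"rot":[0,0,0]},{"delta_pos":[0,0,0],"rot":[0,0,0]}]' 1
```

```text
time_s: 15.02
tool_pos: [0.4397, -0.1767, -0.0137]
eef_rot: [-0.076, 3.14, -0.0]
ft_force: [-0.9, 1.5, 8.8]
width: 0.0511
finger_force: 61.6
```

```bash
python3 -m pendant '[{"delta_pos":[0,0,-0.04],"rot":[0,0,0]},{"delta_pos":[0,0,-0.06],"rot":[0,0,0]},{"delta_pos":[0,0,-0.06],"rot":[0,0,0.03]},{"delta_pos":[-0.036,0.0705,0],"rot":[0,0,0]},{"delta_pos":[-0.036,0.0705,0],"rot":[0,0,0]},{"delta_pos":[-0.036,0.0705,0],"rot":[0,0,0]},{"delta_pos":[-0.036,0.0705,0],"rot":[0,0,0]},{"delta_pos":[-0.036,0.0705,0],"rot":[0,0,0]},{"delta_pos":[-0.036,0.0705,0],"rot":[0,0,0]},{"delta_pos":[-0.036,0.0705,0],"rot":[0,0,0]},{"delta_pos":[-0.036,0.0705,0],"rot":[0,0,0]},{"delta_pos":[-0.036,0.0705,0],"rot":[0,0,0]},{"delta_pos":[-0.036,0.0705,0],"rot":[0,0,0]},{"delta_pos":[0,0,0],"rot":[0,0,0]},{"delta_pos":[0,0,0],"rot":[0,0,0]},{"delta_pos":[0,0,0],"rot":[0,0,0]},{"delta_pos":[0,0,0],"rot":[0,0,0]}]'
```

```text
time_s: 16.43
tool_pos: [0.6239, 0.1715, 0.0655]
eef_rot: [-0.026, -3.141, 0.002]
ft_force: [-0.3, -0.2, -2.0]
width: 0.0513
finger_force: 63.9
```

```bash
python3 -m pendant '[{"delta_pos":[-0.002,0.004,0.05],"rot":[0,0,0]},{"delta_pos":[0,0,0.05],"rot":[0,0,0]},{"delta_pos":[0,0,0.03],"rot":[0,0,0]},{"delta_pos":[0,0,0.008],"rot":[0,0,0]},{"delta_pos":[0,0,0.004],"rot":[0,0,0]},{"delta_pos":[0,0,0],"rot":[0,0,0]},{"delta_pos":[0,0,0],"rot":[0,0,0]},{"delta_pos":[0,0,0],"rot":[0,0,0]}]'
```

```text
time_s: 17.1
tool_pos: [0.6262, 0.1748, -0.0045]
eef_rot: [0.024, 3.14, 0.0]
ft_force: [-0.0, 0.3, -1.5]
width: 0.0512
finger_force: 64.1
```

```bash
python3 -m pendant '[{"delta_pos":[0,0,0.003],"rot":[0,0,0]},{"delta_pos":[0,0,0],"rot":[0,0,0]},{"delta_pos":[0,0,0],"rot":[0,0,0]}]'
python3 -m pendant '[{"delta_pos":[0,0,0],"rot":[0,0,0]},{"delta_pos":[0,0,0],"rot":[0,0,0]},{"delta_pos":[0,0,0],"rot":[0,0,0]},{"delta_pos":[0,0,0],"rot":[0,0,0]},{"delta_pos":[0,0,0],"rot":[0,0,0]},{"delta_pos":[0,0,-0.05],"rot":[0,0,0]},{"delta_pos":[0,0,-0.07],"rot":[0,0,0]},{"delta_pos":[0,0,-0.08],"rot":[0,0,0]},{"delta_pos":[0,0,-0.08],"rot":[0,0,0]},{"delta_pos":[0,0,-0.08],"rot":[0,0,0]},{"delta_pos":[0.07,0.0,0],"rot":[0,0,-0.008]},{"delta_pos":[0.07,0.0,0],"rot":[0,0,0]},{"delta_pos":[0.07,0.0,0],"rot":[0,0,0]},{"delta_pos":[0.07,0,0],"rot":[0,0,0]},{"delta_pos":[0.07,0,0],"rot":[0,0,0]},{"delta_pos":[0,0,0],"rot":[0,0,0]},{"delta_pos":[0,0,0],"rot":[0,0,0]},{"delta_pos":[0,0,0],"rot":[0,0,0]}]' -1
cat > chk.py <<'E'
from h import *
import sys
# name x y yaw z
s=sensors.state();print(s["tool_pos"].round(4))
cs={n:cap(n) for n in("wrist","top","scene")}
for a in sys.argv[1:]:
    t,x,y,w,z=a.split(","); x,y,w,z=map(float,(x,y,w,z)); rot=t in("long_carton","square_box")
    for n,c in cs.items():
        b=getmask(t,n,c,(x,y),z+.03,25)
        if b: p,f=fit(t,[c],[b[1]],(x,y,np.radians(w)),rot,z); print(t,n,p[:2].round(4),np.degrees(p[2]).round(1),round(f,3))
for n,c in cs.items(): cv2.imwrite(f"pics/last_{n}.png",c["pixels"])
E
python3 chk.py tall_cup,.626,.278,0,.008 long_carton,.625,.174,0,.008 shaker,.436,.179,0,0
```

```text
time_s: 17.35
tool_pos: [0.6263, 0.175, -0.0055]
eef_rot: [0.024, 3.14, 0.001]
ft_force: [-2.0, -1.3, 8.3]
width: 0.0508
finger_force: 65.1
time_s: 18.85
tool_pos: [0.4514, 0.1758, 0.1736]
eef_rot: [-0.004, 3.14, 0.001]
ft_force: [0.7, 0.3, 0.2]
width: 0.0854
finger_force: 0.0
[0.4514 0.1758 0.1736]
tall_cup wrist [0.6153 0.2606] 5.8 0.519
tall_cup top [0.6253 0.2773] 8.9 0.107
tall_cup scene [0.6263 0.2785] 5.2 0.107
long_carton wrist [0.6263 0.1746] -0.1 0.052
long_carton top [0.626  0.1766] -0.3 0.055
long_carton scene [0.6248 0.1738] -0.9 0.043
shaker wrist [0.4361 0.1787] 7.0 0.038
shaker scene [0.4349 0.1778] 7.0 0.047
```

Carton and cup are good on their pads. Next is the shaker.

```bash
python3 -m pendant '[{"delta_pos":[0.031,0.0054,0.03],"rot":[0,0,0]},{"delta_pos":[0,0,0.08],"rot":[0,0,0]},{"delta_pos":[0,0,0.08],"rot":[0,0,0]},{"delta_pos":[0,0,0.07],"rot":[0,0,0]},{"delta_pos":[0,0,0.05],"rot":[0,0,0]},{"delta_pos":[0,0,0.027],"rot":[0,0,0]},{"delta_pos":[0,0,0.01],"rot":[0,0,0]},{"delta_pos":[0,0,0],"rot":[0,0,0]},{"delta_pos":[0,0,0],"rot":[0,0,0]}]' -1
python3 -m pendant '[{"delta_pos":[0,0,0],"rot":[0,0,0]},{"delta_pos":[0,0,0],"rot":[0,0,0]},{"delta_pos":[0,0,0],"rot":[0,0,0]},{"delta_pos":[0,0,0],"rot":[0,0,0]},{"delta_pos":[0,0,0],"rot":[0,0,0]},{"delta_pos":[0,0,0],"rot":[0,0,0]},{"delta_pos":[0,0,0],"rot":[0,0,0]},{"delta_pos":[0,0,0],"rot":[0,0,0]},{"delta_pos":[0,0,0],"rot":[0,0,0]}]' 1
```

```text
time_s: 20.2
tool_pos: [0.4354, 0.1781, 0.0001]
eef_rot: [-0.003, 3.141, 0.0]
ft_force: [-1.0, 0.5, 0.2]
width: 0.0852
finger_force: 0.0
time_s: 20.95
tool_pos: [0.4355, 0.1785, 0.0006]
eef_rot: [-0.003, 3.14, 0.002]
ft_force: [-2.0, -0.5, 11.0]
width: 0.0409
finger_force: 59.0
```

```bash
python3 -m pendant '[{"delta_pos":[0,0,-0.04],"rot":[0,0,0]},{"delta_pos":[0,0,-0.06],"rot":[0,0,0]},{"delta_pos":[0,0,-0.06],"rot":[0,0,0]},{"delta_pos":[-0.0625,-0.0367,0],"rot":[0,0,0]},{"delta_pos":[-0.0625,-0.0367,0],"rot":[0,0,0]},{"delta_pos":[-0.0625,-0.0367,0],"rot":[0,0,0]},{"delta_pos":[-0.0625,-0.0367,0],"rot":[0,0,0]},{"delta_pos":[-0.0625,-0.0367,0],"rot":[0,0,0]},{"delta_pos":[-0.0625,-0.0367,0],"rot":[0,0,0]},{"delta_pos":[0,0,0],"rot":[0,0,0]},{"delta_pos":[0,0,0],"rot":[0,0,0]},{"delta_pos":[0,0,0],"rot":[0,0,0]},{"delta_pos":[0,0,0],"rot":[0,0,0]}]'
```

```text
time_s: 22.03
tool_pos: [0.6216, 0.0694, 0.0795]
eef_rot: [0.005, -3.14, -0.001]
ft_force: [0.2, 0.5, -1.3]
width: 0.0406
finger_force: 61.1
```

```bash
python3 -m pendant '[{"delta_pos":[-0.003,-0.001,0.05],"rot":[0,0,0]},{"delta_pos":[0,0,0.05],"rot":[0,0,0]},{"delta_pos":[0,0,0.03],"rot":[0,0,0]},{"delta_pos":[0,0,0.009],"rot":[0,0,0]},{"delta_pos":[0,0,0.003],"rot":[0,0,0]},{"delta_pos":[0,0,0.002],"rot":[0,0,0]},{"delta_pos":[0,0,0],"rot":[0,0,0]},{"delta_pos":[0,0,0],"rot":[0,0,0]}]'
```

```text
time_s: 22.7
tool_pos: [0.6232, 0.069, 0.0087]
eef_rot: [0.005, -3.141, -0.001]
ft_force: [-5.8, 0.7, 8.2]
width: 0.0405
finger_force: 61.8
```

```bash
python3 -m pendant '[{"delta_pos":[0,0,0],"rot":[0,0,0]},{"delta_pos":[0,0,0],"rot":[0,0,0]},{"delta_pos":[0,0,0],"rot":[0,0,0]},{"delta_pos":[0,0,0],"rot":[0,0,0]},{"delta_pos":[0,0,0],"rot":[0,0,0]},{"delta_pos":[0,0,0],"rot":[0,0,0]},{"delta_pos":[0,0,-0.05],"rot":[0,0,0]},{"delta_pos":[0,0,-0.07],"rot":[0,0,0]},{"delta_pos":[0,0,-0.07],"rot":[0,0,0]},{"delta_pos":[0,0,-0.07],"rot":[0,0,0]},{"delta_pos":[0,0,-0.07],"rot":[0,0,0]}]' -1
python3 -m pendant '[{"delta_pos":[0.0345,-0.0746,0],"rot":[0,0,0]},{"delta_pos":[0.0345,-0.0746,0],"rot":[0,0,0]},{"delta_pos":[0.0345,-0.0746,0],"rot":[0,0,0]},{"delta_pos":[0.0345,-0.0746,0],"rot":[0,0,0]},{"delta_pos":[0.0345,-0.0746,0],"rot":[0,0,0]},{"delta_pos":[0.0345,-0.0746,0],"rot":[0,0,0]},{"delta_pos":[0.0345,-0.0746,0],"rot":[0,0,0]},{"delta_pos":[0.0345,-0.0746,0],"rot":[0,0,0]},{"delta_pos":[0.0345,-0.0746,0],"rot":[0,0,0]},{"delta_pos":[0.0345,-0.0746,0],"rot":[0,0,0]},{"delta_pos":[0,0,0],"rot":[0,0,0]},{"delta_pos":[0,0,0],"rot":[0,0,0]},{"delta_pos":[0,0,0],"rot":[0,0,0]},{"delta_pos":[0,0,0],"rot":[0,0,0]}]'
python3 chk.py shaker,.623,.0685,0,.008 short_cup,.4505,-.3045,0,0 square_box,.433,.0565,-10.3,0
```

```text
time_s: 23.62
tool_pos: [0.6239, 0.0677, 0.1742]
eef_rot: [0.003, -3.141, 0.0]
ft_force: [1.4, 0.7, -0.0]
width: 0.0856
finger_force: 0.0
time_s: 24.78
tool_pos: [0.4533, -0.3042, 0.1725]
eef_rot: [-0.006, 3.141, 0.001]
ft_force: [0.4, 0.5, 0.7]
width: 0.0856
finger_force: 0.0
[ 0.4533 -0.3042  0.1725]
shaker wrist [0.6251 0.0689] 1.7 0.027
shaker top [0.6257 0.0702] 0.7 0.065
shaker scene [0.6251 0.0686] 4.7 0.145
short_cup wrist [ 0.449  -0.3054] 10.0 0.077
short_cup top [ 0.4454 -0.3021] 7.3 0.456
short_cup scene [ 0.4508 -0.3042] 1.9 0.1
square_box top [0.4329 0.0567] -8.6 0.152
square_box scene [0.432  0.0562] -11.2 0.07
```

```bash
python3 -m pendant '[{"delta_pos":[0.006,-0.002,0.05],"rot":[0,0,0]},{"delta_pos":[0,0,0.08],"rot":[0,0,0]},{"delta_pos":[0,0,0.08],"rot":[0,0,0]},{"delta_pos":[0,0,0.07],"rot":[0,0,0]},{"delta_pos":[0,0,0.05],"rot":[0,0,0]},{"delta_pos":[0,0,0.025],"rot":[0,0,0]},{"delta_pos":[0,0,0.01],"rot":[0,0,0]},{"delta_pos":[0,0,0],"rot":[0,0,0]},{"delta_pos":[0,0,0],"rot":[0,0,0]}]' -1
python3 -m pendant '[{"delta_pos":[0,0,0],"rot":[0,0,0]},{"delta_pos":[0,0,0],"rot":[0,0,0]},{"delta_pos":[0,0,0],"rot":[0,0,0]},{"delta_pos":[0,0,0],"rot":[0,0,0]},{"delta_pos":[0,0,0],"rot":[0,0,0]},{"delta_pos":[0,0,0],"rot":[0,0,0]},{"delta_pos":[0,0,0],"rot":[0,0,0]},{"delta_pos":[0,0,0],"rot":[0,0,0]}]' 1
```

```text
time_s: 26.13
tool_pos: [0.4498, -0.3069, -0.0093]
eef_rot: [-0.003, 3.141, -0.001]
ft_force: [0.6, -0.1, 0.9]
width: 0.0855
finger_force: 0.0
time_s: 26.8
tool_pos: [0.4504, -0.3069, -0.0081]
eef_rot: [-0.003, 3.139, -0.002]
ft_force: [-0.8, 2.9, 11.4]
width: 0.0605
finger_force: 61.7
```

```bash
python3 -m pendant '[{"delta_pos":[0,0,-0.04],"rot":[0,0,0]},{"delta_pos":[0,0,-0.06],"rot":[0,0,0]},{"delta_pos":[0,0,-0.06],"rot":[0,0,0]},{"delta_pos":[-0.0467,0.0549,0],"rot":[0,0,0]},{"delta_pos":[-0.0467,0.0549,0],"rot":[0,0,0]},{"delta_pos":[-0.0467,0.0549,0],"rot":[0,0,0]},{"delta_pos":[-0.0467,0.0549,0],"rot":[0,0,0]},{"delta_pos":[-0.0467,0.0549,0],"rot":[0,0,0]},{"delta_pos":[-0.0467,0.0549,0],"rot":[0,0,0]},{"delta_pos":[-0.0467,0.0549,0],"rot":[0,0,0]},{"delta_pos":[0,0,0],"rot":[0,0,0]},{"delta_pos":[0,0,0],"rot":[0,0,0]},{"delta_pos":[0,0,0],"rot":[0,0,0]},{"delta_pos":[0,0,0],"rot":[0,0,0]}]'
```

```text
time_s: 27.97
tool_pos: [0.6118, -0.1154, 0.0705]
eef_rot: [0.001, -3.141, 0.001]
ft_force: [-0.2, -0.6, -0.8]
width: 0.0602
finger_force: 65.2
```

```bash
python3 -m pendant '[{"delta_pos":[-0.002,0.002,0.05],"rot":[0,0,0]},{"delta_pos":[0,0,0.05],"rot":[0,0,0]},{"delta_pos":[0,0,0.03],"rot":[0,0,0]},{"delta_pos":[0,0,0.009],"rot":[0,0,0]},{"delta_pos":[0,0,0.003],"rot":[0,0,0]},{"delta_pos":[0,0,0.002],"rot":[0,0,0]},{"delta_pos":[0,0,0],"rot":[0,0,0]},{"delta_pos":[0,0,0],"rot":[0,0,0]}]'
```

```text
time_s: 28.63
tool_pos: [0.6126, -0.1142, 0.0003]
eef_rot: [-0.0, -3.142, -0.001]
ft_force: [-6.6, 2.5, 16.0]
width: 0.0605
finger_force: 64.0
```

```bash
python3 -m pendant '[{"delta_pos":[0,0,0],"rot":[0,0,0]},{"delta_pos":[0,0,0],"rot":[0,0,0]},{"delta_pos":[0,0,0],"rot":[0,0,0]},{"delta_pos":[0,0,0],"rot":[0,0,0]},{"delta_pos":[0,0,0],"rot":[0,0,0]},{"delta_pos":[0,0,-0.05],"rot":[0,0,0]},{"delta_pos":[0,0,-0.07],"rot":[0,0,0]},{"delta_pos":[0,0,-0.07],"rot":[0,0,0]},{"delta_pos":[0,0,-0.07],"rot":[0,0,0]},{"delta_pos":[0,0,-0.06],"rot":[0,0,0]}]' -1
python3 -m pendant '[{"delta_pos":[0.0514,0.0489,0],"rot":[0,0,0]},{"delta_pos":[0.0514,0.0489,0],"rot":[0,0,0]},{"delta_pos":[0.0514,0.0489,0],"rot":[0,0,0]},{"delta_pos":[0.0514,0.0489,0],"rot":[0,0,0]},{"delta_pos":[0.0514,0.0489,0],"rot":[0,0,0]},{"delta_pos":[0.0514,0.0489,0],"rot":[0,0,0]},{"delta_pos":[0.0514,0.0489,0],"rot":[0,0,0]},{"delta_pos":[0,0,0],"rot":[0,0,0.043]},{"delta_pos":[0,0,0],"rot":[0,0,0.043]},{"delta_pos":[0,0,0],"rot":[0,0,0]},{"delta_pos":[0,0,0],"rot":[0,0,0]},{"delta_pos":[0,0,0],"rot":[0,0,0]}]'
python3 chk.py short_cup,.613,-.114,0,.008 square_box,.433,.0565,-10.3,0
```

```text
time_s: 29.47
tool_pos: [0.6137, -0.1134, 0.1604]
eef_rot: [-0.003, 3.141, -0.001]
ft_force: [1.8, -0.1, 0.7]
width: 0.0857
finger_force: 0.0
time_s: 30.47
tool_pos: [0.4335, 0.0575, 0.1581]
eef_rot: [0.275, 3.129, -0.0]
ft_force: [0.4, -0.4, 0.2]
width: 0.0854
finger_force: 0.0
[0.4335 0.0575 0.1581]
short_cup wrist [ 0.6218 -0.0871] -32.5 0.895
short_cup top [ 0.6126 -0.1104] 0.4 0.132
short_cup scene [ 0.6135 -0.1142] 5.6 0.077
square_box wrist [0.4319 0.0556] -12.1 0.037
square_box scene [0.4311 0.0541] 4.8 0.126
```

```bash
python3 -m pendant '[{"delta_pos":[0.002,-0.0035,0.05],"rot":[0,0,0.008]},{"delta_pos":[0,0,0.08],"rot":[0,0,0]},{"delta_pos":[0,0,0.08],"rot":[0,0,0]},{"delta_pos":[0,0,0.07],"rot":[0,0,0]},{"delta_pos":[0,0,0.04],"rot":[0,0,0]},{"delta_pos":[0,0,0.015],"rot":[0,0,0]},{"delta_pos":[0,0,0.007],"rot":[0,0,0]},{"delta_pos":[0,0,0],"rot":[0,0,0]},{"delta_pos":[0,0,0],"rot":[0,0,0]}]' -1
python3 -m pendant '[{"delta_pos":[0,0,0],"rot":[0,0,0]},{"delta_pos":[0,0,0],"rot":[0,0,0]},{"delta_pos":[0,0,0],"rot":[0,0,0]},{"delta_pos":[0,0,0],"rot":[0,0,0]},{"delta_pos":[0,0,0],"rot":[0,0,0]},{"delta_pos":[0,0,0],"rot":[0,0,0]},{"delta_pos":[0,0,0],"rot":[0,0,0]},{"delta_pos":[0,0,0],"rot":[0,0,0]}]' 1
```

```text
time_s: 31.67
tool_pos: [0.4328, 0.0563, -0.0119]
eef_rot: [0.305, 3.125, 0.001]
ft_force: [0.2, -0.6, 0.3]
width: 0.0855
finger_force: 0.0
time_s: 32.33
tool_pos: [0.4327, 0.0565, -0.0116]
eef_rot: [0.305, 3.125, 0.002]
ft_force: [-1.8, 0.0, 12.5]
width: 0.0592
finger_force: 62.9
```

```bash
python3 -m pendant '[{"delta_pos":[0,0,-0.04],"rot":[0,0,0]},{"delta_pos":[0,0,-0.07],"rot":[0,0,0]},{"delta_pos":[0,0,-0.07],"rot":[0,0,-0.025]},{"delta_pos":[0,0,-0.06],"rot":[0,0,-0.026]},{"delta_pos":[-0.0432,-0.058,0],"rot":[0,0,0]},{"delta_pos":[-0.0432,-0.058,0],"rot":[0,0,0]},{"delta_pos":[-0.0432,-0.058,0],"rot":[0,0,0]},{"delta_pos":[-0.0432,-0.058,0],"rot":[0,0,0]},{"delta_pos":[-0.0432,-0.058,0],"rot":[0,0,0]},{"delta_pos":[-0.0432,-0.058,0],"rot":[0,0,0]},{"delta_pos":[-0.0432,-0.058,0],"rot":[0,0,0]},{"delta_pos":[-0.0432,-0.058,0],"rot":[0,0,0]},{"delta_pos":[-0.0432,-0.058,0],"rot":[0,0,0]},{"delta_pos":[0,0,0],"rot":[0,0,0]},{"delta_pos":[0,0,0],"rot":[0,0,0]},{"delta_pos":[0,0,0],"rot":[0,0,0]},{"delta_pos":[0,0,0],"rot":[0,0,0]}]'
```

```text
time_s: 33.75
tool_pos: [0.6023, -0.2193, 0.1072]
eef_rot: [-0.136, -3.138, -0.002]
ft_force: [-0.2, 0.6, -1.9]
width: 0.0591
finger_force: 65.9
```

```bash
python3 -m pendant '[{"delta_pos":[-0.002,-0.003,0.05],"rot":[0,0,0]},{"delta_pos":[0,0,0.07],"rot":[0,0,0]},{"delta_pos":[0,0,0.06],"rot":[0,0,0]},{"delta_pos":[0,0,0.03],"rot":[0,0,0]},{"delta_pos":[0,0,0.01],"rot":[0,0,0]},{"delta_pos":[0,0,0.004],"rot":[0,0,0]},{"delta_pos":[0,0,0.001],"rot":[0,0,0]},{"delta_pos":[0,0,0],"rot":[0,0,0]},{"delta_pos":[0,0,0],"rot":[0,0,0]}]'
```

```text
time_s: 34.5
tool_pos: [0.6029, -0.2203, -0.0036]
eef_rot: [-0.135, -3.138, -0.003]
ft_force: [-5.8, 2.3, 12.2]
width: 0.0589
finger_force: 67.9
```

```bash
python3 -m pendant '[{"delta_pos":[0,0,0],"rot":[0,0,0]},{"delta_pos":[0,0,0],"rot":[0,0,0]},{"delta_pos":[0,0,0],"rot":[0,0,0]},{"delta_pos":[0,0,0],"rot":[0,0,0]},{"delta_pos":[0,0,0],"rot":[0,0,0]},{"delta_pos":[0,0,-0.05],"rot":[0,0,0]},{"delta_pos":[0,0,-0.07],"rot":[0,0,0]},{"delta_pos":[0,0,-0.08],"rot":[0,0,0]},{"delta_pos":[0,0,-0.08],"rot":[0,0,0]},{"delta_pos":[0,0,-0.08],"rot":[0,0,0]},{"delta_pos":[0,0,-0.08],"rot":[0,0,0]},{"delta_pos":[0.05,-0.065,0],"rot":[0,0,0]},{"delta_pos":[0.05,-0.065,0],"rot":[0,0,0]},{"delta_pos":[0.05,-0.065,0],"rot":[0,0,0]},{"delta_pos":[0.05,-0.065,0],"rot":[0,0,0]},{"delta_pos":[0.05,-0.065,0],"rot":[0,0,0]},{"delta_pos":[0,0,0],"rot":[0,0,0]},{"delta_pos":[0,0,0],"rot":[0,0,0]},{"delta_pos":[0,0,0],"rot":[0,0,0]}]' -1
python3 chk.py tall_cup,.626,.278,0,.008 long_carton,.625,.174,-.8,.008 shaker,.624,.0685,0,.008 short_cup,.613,-.114,0,.008 square_box,.6036,-.221,-5,.008
python3 - <<'E'
import cv2,numpy as np
a=cv2.imread("pics/last_top.png")[120:270,70:420];b=cv2.imread("pics/last_scene.png")[120:290,110:440]
cv2.imwrite("pics/fin.png",np.vstack([cv2.resize(a,(580,249),interpolation=cv2.INTER_CUBIC),cv2.resize(b,(580,299),interpolation=cv2.INTER_CUBIC)]))
E
```

```text
time_s: 36.08
tool_pos: [0.465, -0.3731, 0.2145]
eef_rot: [0.139, 3.138, 0.001]
ft_force: [-0.0, 0.4, -0.1]
width: 0.0854
finger_force: 0.0
[ 0.465  -0.3731  0.2145]
tall_cup top [0.6264 0.2768] 1.7 0.119
tall_cup scene [0.6256 0.2773] 4.4 0.15
long_carton top [0.6253 0.177 ] -0.8 0.076
long_carton scene [0.626  0.1741] 0.2 0.054
shaker top [0.6257 0.0709] -1.4 0.067
shaker scene [0.6254 0.0689] 4.2 0.049
short_cup wrist [ 0.6104 -0.1176] 8.8 0.082
short_cup top [ 0.614  -0.1104] -0.6 0.15
square_box wrist [ 0.6026 -0.2208] -3.8 0.263
square_box scene [ 0.6038 -0.2189] -14.4 0.113
```

View pics/fin.png

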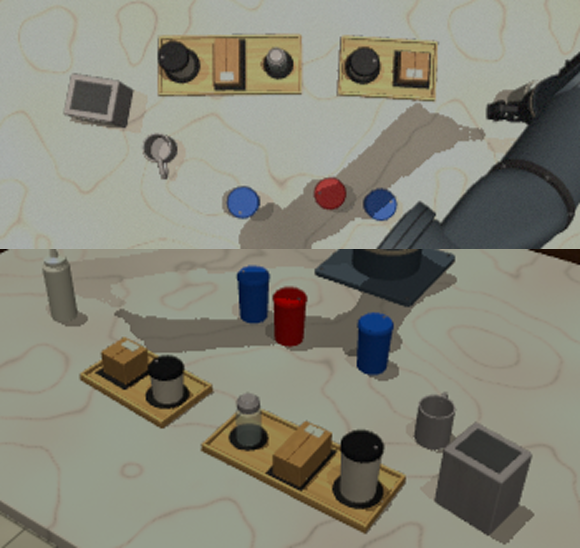

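The final view shows all five items upright on their pads: box (125,355), short cup (168,378), shaker (248,420), carton (300,450) and tall cup (361,465). The bystanders and coloured cups are untouched. I hand the job in.

```bash
python3 -c "
from rig import ctrl; print(ctrl.close_job())"
```

```text
the job is handed in; nothing more can be done
None
```

All five items are upright on their own pads and the job is handed in at about 36 s; the first grasp of the carton was too high, so the fingertips pressed on its top (61 N at the wrist, under the 120 N limit) before I regrasped it, and it looked undamaged.

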